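# Let down the tilted board holder

## Robot

A 6-joint arm with a two-finger parallel gripper is mounted at the origin on the work surface. World frame = base frame: x ahead of the robot, y to its left, z up, the work surface at z = 0. Lengths are in mm, angles in rad, forces in N, time in s.
With the tool pointing down it reaches from about 350 to 775 mm from the base axis. Payload 7.3 kg.
Tool frame: the origin (TCP) lies at the very end of the fingers, on their centre line; the grasp point (between the pads) lies 19 mm behind it (pinch_z is the distance from the TCP to the grasp point, in mm); z points along the fingers, y is the direction in which the jaws open and shut (so a half turn about z gives the same grasp; the last joint's range is limited). The gripper opens to 92 mm and grips with 3 to 60 N. Pads are 19 mm wide; open, the fingers measure 130 mm over their backs; the gripper's body (75 mm by 190 mm) begins 47 mm behind the grasp point.
Start: joints at [-1.359, 0.342, 1.524, -0, 1.275, -0.146], TCP at [183.886, -491.763, 226.741] pointing down, gripper open.
Joint ranges: [-2.53, 2.53], [-0.77, 2.02], [0.04, 2.7], [-1, 4.14], [0.28, 2.66], [-3.11, 3.11]. Speed limits (rad/s): [2.57, 2.57, 3.14, 3.14, 3.14, 3.14].

## Interface

Orientations are given as [roll, pitch, yaw] about the fixed x, y, z axes, in that order (R = Rz(yaw) Ry(pitch) Rx(roll)).
In Python, from plant import * gives the robot as it stands.
- The arm moves only by the tool step_arm, never from a script. Its argument "moves" is one flat list of numbers, 7 for each row, row after row: the shift along the tool's x, y, z scaled (see below), then the turn, a rotation vector about the tool's x, y, z scaled (see below), then the closure, from -1 (fully open) to 1 (shut). A call has 1 to 8 rows; each row shifts and turns the pose as measured when the row begins, along the tool's axes as they then stand; what a row does not reach is not made up. The controller multiplies each number of a shift by 2 cm and each number of a turn by 4 degrees. A row lasts 1/12 s, in which the tool goes at most 41.7 mm and 7.16 degrees, less where a joint would pass 70% of its speed; a pose out of reach is approached as far as the arm can. A call with a number of a shift or a turn outside -1 to 1 is refused whole. A call with a gripper value outside its range is refused whole. The fingers move at their own pace and stop on an object; the grip force is fixed at half the most. Time passes only in rows, so rows that do not move let the fingers close. It gives the time, the measured TCP pose, the force and the opening at its end, in the units of the state.
- get_obs(): the state, without advancing time (a new reading comes with each control period).
- capture(name): name is "scene" or "top" or "wrist"; returns the picture (480x640x3 uint8, red, green, blue); there is no depth.
- get_calibration(name): a dict with "mtx" (3x3 intrinsics, pixels), "eye" and "orientation" of the camera in the world; the wrist camera has in their place "mount" (4x4, takes a point from camera to tool coordinates, whose origin is the TCP and whose axes are the flange's). Camera axes: x right, y down, z forward; pixel columns grow to the right and rows downward; lengths in mm; the calibration is good to about 2 mm. A picture is of the moment at which its call begins: read the wrist's pose just before it. get_calibration takes no time and is no camera call.
- close_job(): hands the job in, once; it reports no verdict.
The state is a dict: "time": time; "joint_positions": joint angles; "dq": joint speeds; "tau": joint torques, N m; "tool_pos": TCP position; "tcp_rot": TCP orientation; "contact_force": force on the tool from outside, world axes, zero at the start; "moment": the same for the moment, N m; "grip_width": finger opening in mm.
Only numpy, scipy, OpenCV 4.12 (cv2) and the standard library are available. Lean on these libraries where they do the work, as an engineer would, in place of code of your own. Each camera call takes 0.05 s, during which the arm holds its last target.

## Task

The circuit board sits tilted up in its ratchet board holder. Press the red thumb pad of the ratchet pawl until the pawl clicks over and stays clear of the teeth, then ease the tilted frame down by its black push bar until it lies fully flat on its rests, without letting it slam. This is all pressing and pushing, nothing is gripped: do not lift the frame, do not touch the circuit board, and leave the spool, bottle, tin and tray where they stand.

Things in the scene. Friction and masses are not known exactly. Their poses are not given: they have to be found in the camera images.
- holder: The fixed bench stand, bolted down: grey base plate 270 x 190 x 10 mm. Origin on the bench under the middle of the plate; x points level from the hinge end to the push-bar end, y along the frame's hinge line, z up. The pawl and the ratchet wheel are on its -y side. Highest fixed part: the aluminium pawl post, 131 mm above the bench, 60 mm from the hinge line towards -x
- hinge (a point): Middle of the frame's hinge line, at holder (-40, 0, 75) mm; the hinge line is level, along the holder's y axis
- frame (a joint): Tilt of the aluminium frame about its hinge line, rad: 0 = level, flat on its two rubber-topped brass rests (hard stop); grows as the bar end rises, at most 1.25. Starts at 0.4 to 1.05, at a tooth or just above one. Stiff hinge: it stays where it is left and needs a push of 1 to 10 N at the bar, along its arc. With the pawl in, the teeth (every 0.26 rad) let it rise but not go down past the next tooth
- push_bar (a point): Centre of the black rubber push bar, a round bar 18 mm in diameter and 150 mm long across the free end of the frame, along the holder's y axis, 175 mm from the hinge line. As the frame goes flat the bar swings down in an arc about the hinge line; flat, its centre is 75 mm above the bench. The circuit board's nearest edge is 34 mm from the bar's axis, towards the hinge
- pawl (a joint): Angle of the steel pawl about its pivot, rad: 0 = in the teeth (it can read up to 0.12 while it rides on a tooth), 0.36 = thrown clear of the wheel (hard stop). An over-centre spring snaps it to one end or the other; it goes over at 0.18 and then stays clear by itself
- pawl_pad (a point): Middle of the top face of the red thumb pad on the pawl's tail, 28 x 30 mm, looking up, about 134 mm above the bench with the pawl in; open space above it and below. The pivot is 46 mm from it towards +x of the holder and 13 mm lower. Pressed straight down it resists with up to about 5 N and goes over by itself after about 8 mm; full travel is 17 mm
- board: The green circuit board clipped in the frame, 116 x 106 mm, with rows of black relays (14 mm tall) on its upper face; its origin is the middle of its underside, 83 mm from the hinge line. It tilts with the frame. Not to be touched
- spool: Loose reel of solder wire, standing, 60 mm diameter, 50 mm tall; origin at the centre of its underside. Bystander
- flux: Loose white flux bottle with black cap, 42 mm diameter, 85 mm tall; origin at the centre of its underside. Bystander
- tin: Loose flat round steel tin, 66 mm diameter, 21 mm tall; origin at the centre of its underside. Bystander
- relay_tray: Loose small blue tray with relays in it, 85 x 60 x 28 mm; origin at the centre of its underside. Bystander

How it is judged:
By the outcome, as a careful person would: the job done as asked, in the order asked, and still so for the second after the job is handed in, with the robot touching nothing.
It also fails if it takes over 42 s, if anything falls off the work surface, if the arm or the gripper's body presses on something with over 40 N, if the wrist force passes 120 N, or if a joint passes its speed limit or range.

## Working session

There is one attempt and no reset: what is moved stays moved. The work goes in short steps, Python scripts to look and compute and a tool call to move; the robot and the scene stay as the last step left them, time stands still between calls to the robot, and variables do not carry over. Pictures are saved under pics/ and viewed, and the job is handed in when it is done.

Besides the shell and the picture viewer there is one more tool, called after "Call:" by a JSON object that holds its "fn" and its "kwargs". step_arm: Moves the arm, as the interface text tells. Shifts and turns lie within -1 to 1; 1 stands for 2 cm of shift or 4 degrees of turn. Its arguments: {"type":"object","properties":{"moves":{"type":"array"}},"required":["moves"]}

```bash
mkdir -p pics; python3 - <<'E'
from plant import *
import cv2
print(get_obs())
for n in ("scene","top","wrist"):
    im=capture(n); cv2.imwrite(f"pics/{n}0.png",im[:,:,::-1]); print(n,get_calibration(n))
E
```

```text
{'time': 0.0, 'joint_positions': array([-1.35899309e+00,  3.42695494e-01,  1.52504155e+00,  1.63782322e-05,
        1.27538081e+00, -1.46014158e-01]), 'dq': array([-0.00042568, -0.00064599, -0.00084444, -0.00150606,  0.00012989,
        0.00010352]), 'tau': array([-2.90578799e-03, -4.31250215e+01, -2.44222373e+01,  7.16560520e-02,
        5.59416006e-02, -1.08159143e-04]), 'tool_pos': array([ 183.80200864, -491.33343935,  226.05052806]), 'tcp_rot': array([-3.14008595e+00, -2.37406144e-04,  3.57812436e-01]), 'contact_force': array([-0.44416899, -0.04622075,  0.1904399 ]), 'moment': array([-0.01291541, -0.01533561, -0.01127271]), 'grip_width': 91.51814365509073}
scene {'mtx': array([[475.57488378,   0.        , 322.87878826],
       [  0.        , 475.57488378, 240.56549575],
       [  0.        ,   0.        ,   1.        ]]), 'eye': array([1263.4173146 ,  -54.78404635,  595.36338614]), 'orientation': array([-2.17927056,  0.02451292,  1.43519216])}
top {'mtx': array([[458.70939244,   0.        , 318.49617897],
       [  0.        , 458.70939244, 241.79358807],
       [  0.        ,   0.        ,   1.        ]]), 'eye': array([ 440.40873306,   26.20215575, 1020.70011145]), 'orientation': array([-3.01650663,  0.02716108, -1.59448471])}
wrist {'mtx': array([[348.84713494,   0.        , 313.96716869],
       [  0.        , 348.84713494, 242.60051208],
       [  0.        ,   0.        ,   1.        ]]), 'mount': array([[-9.66384682e-04, -9.58757129e-01, -2.84224972e-01,
         7.59641228e+01],
       [ 9.99999497e-01, -1.00275384e-03, -1.75452541e-05,
         1.27791539e+00],
       [-2.68186045e-04, -2.84224846e-01,  9.58757615e-01,
        -1.57797357e+02],
       [ 0.00000000e+00,  0.00000000e+00,  0.00000000e+00,
         1.00000000e+00]])}
```

View pics/scene0.png

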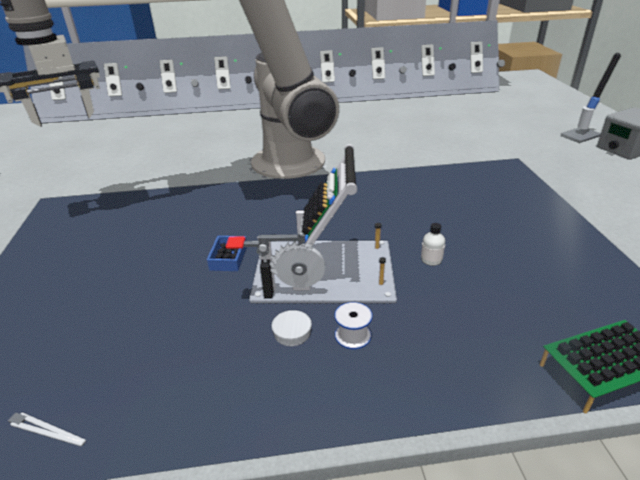

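View pics/top0.png

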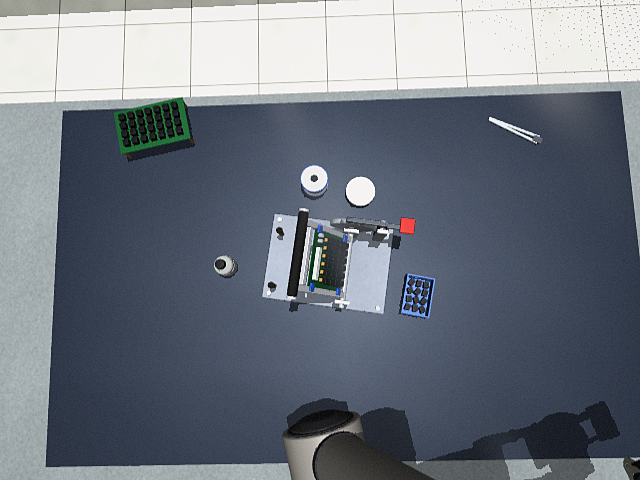

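View pics/wrist0.png

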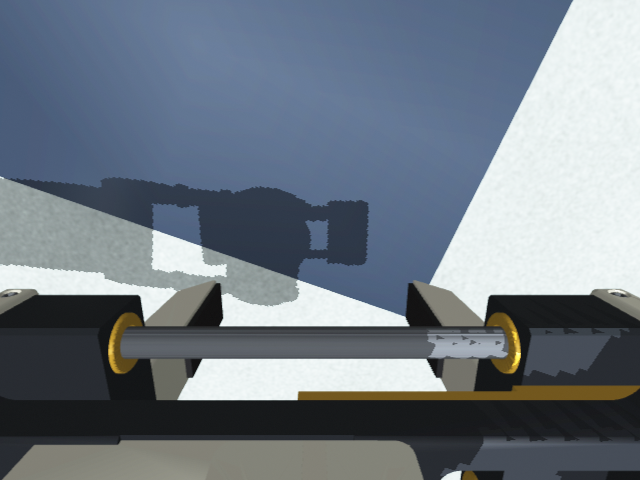

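The scene shows the frame steeply tilted, with the bar at about (350,168) and the red pad at about (235,242). In the top view the pad is at (407,226), the bar runs from (304,210) to (293,295), and the plate's corners are visible. Next I turn these into positions.

```bash
cat > h.py <<'E'
import numpy as np, cv2
from scipy.spatial.transform import Rotation as R
from plant import *
def cam(n):
    c=get_calibration(n)
    return np.array(c["mtx"]),np.array(c["eye"]),R.from_euler('xyz',c["orientation"]).as_matrix()
def ray(n,p):
    K,e,M=cam(n); d=M@np.linalg.solve(K,[p[0],p[1],1]); return e,d/np.linalg.norm(d)
def onz(n,p,z):
    e,d=ray(n,p); return e+d*(z-e[2])/d[2]
def proj(n,P):
    K,e,M=cam(n); q=K@(M.T@(np.array(P)-e)); return q[:2]/q[2]
def tri(p,q,a="top",b="scene"):
    e1,d1=ray(a,p);e2,d2=ray(b,q)
    A=np.stack([d1,-d2],1); t=np.linalg.lstsq(A,e2-e1,rcond=None)[0]
    x1=e1+t[0]*d1;x2=e2+t[1]*d2
    return (x1+x2)/2,np.linalg.norm(x1-x2)
E
python3 - <<'E'
from h import *
t=cv2.imread('pics/top0.png');s=cv2.imread('pics/scene0.png')
def red(i):
    b,g,r=[i[:,:,k].astype(int) for k in range(3)]
    m=((r>130)&(g<70)&(b<70)).astype(np.uint8)
    n,l,st,c=cv2.connectedComponentsWithStats(m); k=1+np.argmax(st[1:,4]); print(st[k],c[k]); return c[k], cv2.minAreaRect(np.argwhere(l==k)[:,::-1].astype(np.float32))
c,r=red(t);print(r); c2,r2=red(s)
print('pad',onz('top',c,134),tri(c,c2))
# plate corners
g=cv2.cvtColor(t,cv2.COLOR_BGR2GRAY)
cv2.imwrite('pics/topc.png',cv2.resize(t[195:325,205:445],None,fx=3.3,fy=3.3,interpolation=cv2.INTER_CUBIC))
cv2.imwrite('pics/scc.png',cv2.resize(s[130:350,200:440],None,fx=2.7,fy=2.7,interpolation=cv2.INTER_CUBIC))
E
```

```text
[400 225  14   9  27] [406.         230.92592593]
((406.43994140625, 229.41998291015625), (14.000715255737305, 6.9296464920043945), 8.130102157592773)
[226 238  19  10 157] [235.2611465  242.59235669]
pad [ 569.16579263 -123.02330163  134.        ] (array([ 570.71094652, -125.31549738,  123.40408543]), np.float64(1.0038982777330065))
```

View pics/topc.png

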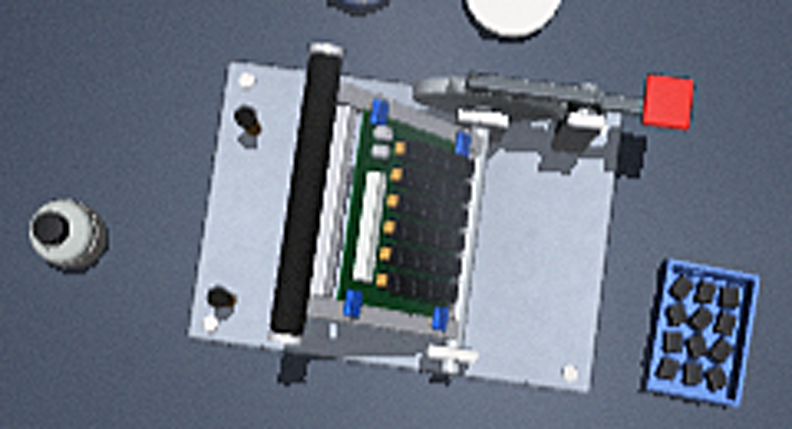

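View pics/scc.png

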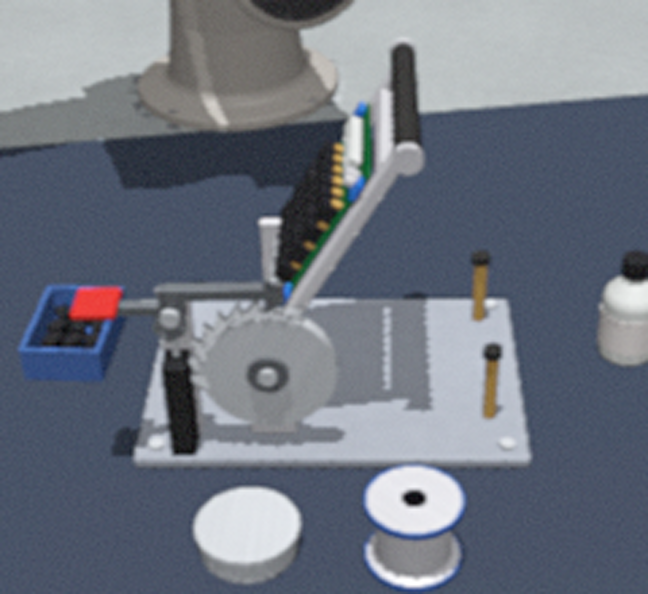

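```bash
python3 - <<'E'
from h import *
T=lambda u,v:(u/3.3+205-.35,v/3.3+195-.35); S=lambda u,v:(u/2.7+200-.3,v/2.7+130-.3)
t=cv2.imread('pics/top0.png').astype(int); s=cv2.imread('pics/scene0.png').astype(int)
for i,n in((t,'t'),(s,'s')):
    m=(i[:,:,2]>110)&(i[:,:,2]>2*i[:,:,1])&(i[:,:,2]>2*i[:,:,0])
    if n=='t': m[:, :390]=0;m[:,430:]=0
    else: m[:, :200]=0;m[:,260:]=0
    p=np.argwhere(m)[:,::-1]; print(n,len(p),p.mean(0),p.min(0),p.max(0))
    if n=='t':a=p.mean(0)
    else:b=p.mean(0)
print('pad',onz('top',a,134),tri(a,b))
TL,BL,BR=[onz('top',T(*p),10) for p in((230,62),(190,336),(589,391))]
print(TL,BL,BR,np.linalg.norm(TL-BL),np.linalg.norm(BR-BL))
sc=[onz('scene',S(*p),0) for p in((135,464),(530,464))]; print('scene near edge',sc)
o=(TL+BR)/2; ex=BL-BR; e2=TL-BL
yaw=np.arctan2(ex[1],ex[0]); yaw2=np.arctan2(e2[1],e2[0])+np.pi/2
print('o',o,'yaw',np.degrees([yaw,yaw2]))
yw=(yaw*270+yaw2*190)/460
ex=np.array([np.cos(yw),np.sin(yw),0]);ey=np.array([-ex[1],ex[0],0])
o[2]=0
H=lambda x,y,z:o+x*ex+y*ey+np.array([0,0,z])
print('pad in holder',[(onz('top',a,134)-o)@e for e in(ex,ey)])
for lab,p,q in(('near',(325,52),(407,158)),('far',(286,330),(403,48))):
    P,e=tri(T(*p),S(*q)); print(lab,P,e,[(P-o)@k for k in(ex,ey)])
for th in (.4,.66,.8,.92,1.05):
    P=[H(-40+175*np.cos(th),y,75+175*np.sin(th)) for y in(-75,75)]
    f=lambda n,k:np.round(proj(n,P[k]),1)
    print(th,'top',f('top',0),f('top',1),'scene',f('scene',0),f('scene',1),P[0].round())
print(T(325,52),T(286,330),S(407,158),S(403,48))
E
```

```text
t 214 [407.01401869 225.42990654] [400 218] [414 233]
s 192 [235.05208333 242.44791667] [225 237] [244 248]
pad [ 579.92066562 -125.50014147  134.        ] (array([ 580.45605784, -125.59895853,  130.55337545]), np.float64(0.967718456837346))
[634.98395485 148.23286429  10.        ] [450.53193586 177.07802393  10.        ] [408.31834639 -85.97366655  10.        ] 186.69384173810263 266.41730236635135
scene near edge [array([ 587.94650501, -114.80819581,    0.        ]), array([631.80997175, 152.47826134,   0.        ])]
o [521.65115062  31.12959887  10.        ] yaw [80.88311043 81.11190241]
pad in holder [np.float64(-145.55393374589568), np.float64(-82.11129222471523)]
near [597.48535207  71.48195396 225.5928804 ] 0.5470354320335324 [np.float64(51.745430460694976), np.float64(-68.56784302638327)]
far [450.37733525  95.12389528 230.16328355] 2.04117696707537 [np.float64(52.025315854200684), np.float64(80.42756517459748)]
0.4 top [270.8 210.8] [259.3 287.4] scene [391.  232.6] [383.7 189.7] [615. 139. 143.]
0.66 top [280.2 208.4] [268.4 288.5] scene [378.4 213. ] [372.6 171.8] [611. 116. 182.]
0.8 top [287.9 207.5] [276.  289.5] scene [368.8 203.5] [364.2 163.1] [609. 100. 201.]
0.92 top [296.  207.1] [284.1 290.5] scene [359.2 196.3] [355.9 156.6] [606.  85. 214.]
1.05 top [306.1 207. ] [294.2 291.8] scene [347.5 189.5] [345.8 150.5] [603.  66. 227.]
(303.1348484848485, 210.40757575757576) (291.31666666666666, 294.65) (350.44074074074075, 188.2185185185185) (348.9592592592592, 147.47777777777776)
```

```bash
cat >> h.py <<'E'
def plan(P,rpy,n,grip=1):
    o=get_obs(); p=np.array(o['tool_pos']); A=R.from_euler('xyz',o['tcp_rot']); B=R.from_euler('xyz',rpy)
    rv=(A.inv()*B).as_rotvec(); out=[]
    for k in range(n):
        M=A*R.from_rotvec(rv*k/n)
        out.append(list(np.round(M.inv().apply((np.array(P)-p)/n)/20,2))+list(np.round(np.degrees(rv)/n/4,2))+[grip])
    print('d',np.round(np.array(P)-p,1),'rv deg',np.degrees(rv).round(1)); 
    for r in out: print([float(x) for x in r])
def st():
    o=get_obs(); print(round(o['time'],2),np.round(o['tool_pos'],1),np.round(o['tcp_rot'],3),'F',np.round(o['contact_force'],1),'q',np.round(o['joint_positions'],2),round(o['grip_width'],1))
E
python3 -c "
from h import *
plan([580,-125,200],[3.1416,0,1.414],32)"
```

```text
d [396.2 366.5 -26.2] rv deg [ -0.1  -0.  -60.5]
[0.78, -0.32, 0.04, -0.0, -0.0, -0.47, 1.0]
[0.79, -0.29, 0.04, -0.0, -0.0, -0.47, 1.0]
[0.8, -0.27, 0.04, -0.0, -0.0, -0.47, 1.0]
[0.81, -0.24, 0.04, -0.0, -0.0, -0.47, 1.0]
[0.82, -0.21, 0.04, -0.0, -0.0, -0.47, 1.0]
[0.82, -0.19, 0.04, -0.0, -0.0, -0.47, 1.0]
[0.83, -0.16, 0.04, -0.0, -0.0, -0.47, 1.0]
[0.83, -0.13, 0.04, -0.0, -0.0, -0.47, 1.0]
[0.84, -0.1, 0.04, -0.0, -0.0, -0.47, 1.0]
[0.84, -0.08, 0.04, -0.0, -0.0, -0.47, 1.0]
[0.84, -0.05, 0.04, -0.0, -0.0, -0.47, 1.0]
[0.84, -0.02, 0.04, -0.0, -0.0, -0.47, 1.0]
[0.84, 0.01, 0.04, -0.0, -0.0, -0.47, 1.0]
[0.84, 0.03, 0.04, -0.0, -0.0, -0.47, 1.0]
[0.84, 0.06, 0.04, -0.0, -0.0, -0.47, 1.0]
[0.84, 0.09, 0.04, -0.0, -0.0, -0.47, 1.0]
[0.84, 0.12, 0.04, -0.0, -0.0, -0.47, 1.0]
[0.83, 0.14, 0.04, -0.0, -0.0, -0.47, 1.0]
[0.83, 0.17, 0.04, -0.0, -0.0, -0.47, 1.0]
[0.82, 0.2, 0.04, -0.0, -0.0, -0.47, 1.0]
[0.81, 0.23, 0.04, -0.0, -0.0, -0.47, 1.0]
[0.8, 0.25, 0.04, -0.0, -0.0, -0.47, 1.0]
[0.8, 0.28, 0.04, -0.0, -0.0, -0.47, 1.0]
[0.79, 0.31, 0.04, -0.0, -0.0, -0.47, 1.0]
[0.78, 0.33, 0.04, -0.0, -0.0, -0.47, 1.0]
[0.76, 0.36, 0.04, -0.0, -0.0, -0.47, 1.0]
[0.75, 0.38, 0.04, -0.0, -0.0, -0.47, 1.0]
[0.74, 0.41, 0.04, -0.0, -0.0, -0.47, 1.0]
[0.73, 0.43, 0.04, -0.0, -0.0, -0.47, 1.0]
[0.71, 0.45, 0.04, -0.0, -0.0, -0.47, 1.0]
[0.7, 0.48, 0.04, -0.0, -0.0, -0.47, 1.0]
[0.68, 0.5, 0.04, -0.0, -0.0, -0.47, 1.0]
```

Call:
{"fn": "step_arm", "kwargs": {"moves": [0.8,-0.3,0,0,0,-0.5,1,0.8,-0.3,0,0,0,-0.5,1,0.8,-0.25,0,0,0,-0.5,1,0.8,-0.25,0,0,0,-0.5,1,0.8,-0.2,0,0,0,-0.5,1,0.8,-0.2,0,0,0,-0.5,1,0.8,-0.15,0,0,0,-0.5,1,0.8,-0.15,0,0,0,-0.5,1]}}

```text
time: 0.82
tool_pos: [281.7, -397.3, 223.5]
tcp_rot: [-3.135, -0.001, 0.643]
contact_force: [-0.1, -0.7, -0.3]
grip_width: 42.8
```

Call:
{"fn": "step_arm", "kwargs": {"moves": [0.85,-0.1,0,0,0,-0.5,1,0.85,-0.1,0,0,0,-0.5,1,0.85,-0.05,0,0,0,-0.5,1,0.85,0,0,0,0,-0.5,1,0.85,0,0,0,0,-0.5,1,0.85,0.05,0,0,0,-0.5,1,0.85,0.05,0,0,0,-0.5,1,0.85,0.1,0,0,0,-0.5,1]}}

```text
time: 1.48
tool_pos: [382.2, -295.0, 222.0]
tcp_rot: [-3.132, -0.004, 0.937]
contact_force: [0.4, -0.7, 0.3]
grip_width: 0.2
```

```bash
python3 -c "
from h import *
st();plan([580,-125,200],[3.1416,0,1.414],16)"
```

```text
1.48 [ 382.2 -295.   222. ] [-3.132 -0.004  0.937] F [ 0.4 -0.7  0.3] q [-0.82  0.27  1.63  0.    1.24 -0.18] 0.2
d [197.8 170.  -22. ] rv deg [ -0.5  -0.4 -27.3]
[0.79, 0.18, 0.07, -0.01, -0.01, -0.43, 1.0]
[0.79, 0.21, 0.07, -0.01, -0.01, -0.43, 1.0]
[0.78, 0.23, 0.07, -0.01, -0.01, -0.43, 1.0]
[0.77, 0.25, 0.07, -0.01, -0.01, -0.43, 1.0]
[0.77, 0.28, 0.07, -0.01, -0.01, -0.43, 1.0]
[0.76, 0.3, 0.07, -0.01, -0.01, -0.43, 1.0]
[0.75, 0.32, 0.07, -0.01, -0.01, -0.43, 1.0]
[0.74, 0.34, 0.07, -0.01, -0.01, -0.43, 1.0]
[0.73, 0.37, 0.07, -0.01, -0.01, -0.43, 1.0]
[0.72, 0.39, 0.07, -0.01, -0.01, -0.43, 1.0]
[0.71, 0.41, 0.07, -0.01, -0.01, -0.43, 1.0]
[0.69, 0.43, 0.07, -0.01, -0.01, -0.43, 1.0]
[0.68, 0.45, 0.07, -0.01, -0.01, -0.43, 1.0]
[0.67, 0.47, 0.07, -0.01, -0.01, -0.43, 1.0]
[0.65, 0.49, 0.07, -0.01, -0.01, -0.43, 1.0]
[0.64, 0.51, 0.07, -0.01, -0.01, -0.43, 1.0]
```

Call:
{"fn": "step_arm", "kwargs": {"moves": [0.8,0.2,0.05,0,0,-0.45,1,0.8,0.2,0.05,0,0,-0.45,1,0.8,0.25,0.05,0,0,-0.45,1,0.75,0.25,0.05,0,0,-0.45,1,0.75,0.3,0.05,0,0,-0.45,1,0.75,0.3,0.05,0,0,-0.45,1,0.75,0.3,0.05,0,0,-0.45,1,0.75,0.35,0.05,0,0,-0.45,1]}}

```text
time: 2.15
tool_pos: [484.3, -203.0, 212.2]
tcp_rot: [-3.129, -0.008, 1.202]
contact_force: [0.2, 0.3, -0.4]
grip_width: 0.4
```

Call:
{"fn": "step_arm", "kwargs": {"moves": [0.7,0.4,0.05,0,0,-0.45,1,0.7,0.4,0.05,0,0,-0.45,1,0.7,0.4,0.05,0,0,-0.45,1,0.7,0.45,0.05,0,0,-0.45,1,0.65,0.45,0.05,0,0,-0.45,1,0.65,0.5,0.05,0,0,-0.45,1]}}

```text
time: 2.65
tool_pos: [559.8, -134.5, 203.8]
tcp_rot: [-3.126, -0.011, 1.4]
contact_force: [0.4, -0.1, 0.6]
grip_width: 0.1
```

```bash
python3 -c "
from h import *
st();plan([580,-125,160],[3.1416,0,1.414],6)"
```

```text
2.65 [ 559.8 -134.5  203.8] [-3.126 -0.011  1.4  ] F [ 0.4 -0.1  0.6] q [-0.37  0.46  1.4   0.01  1.3  -0.21] 0.1
d [ 20.2   9.5 -43.8] rv deg [-0.9 -0.6 -0.8]
[0.1, 0.16, 0.36, -0.04, -0.03, -0.03, 1.0]
[0.1, 0.16, 0.36, -0.04, -0.03, -0.03, 1.0]
[0.1, 0.16, 0.36, -0.04, -0.03, -0.03, 1.0]
[0.1, 0.16, 0.36, -0.04, -0.03, -0.03, 1.0]
[0.1, 0.16, 0.36, -0.04, -0.03, -0.03, 1.0]
[0.1, 0.15, 0.37, -0.04, -0.03, -0.03, 1.0]
```

Call:
{"fn": "step_arm", "kwargs": {"moves": [0.1,0.15,0.35,-0.05,-0.05,-0.05,1,0.1,0.15,0.35,-0.05,-0.05,-0.05,1,0.1,0.15,0.35,-0.05,-0.05,-0.05,1,0.1,0.15,0.35,-0.05,0,0,1,0.1,0.15,0.35,0,0,0,1,0.1,0.15,0.3,0,0,0,1,0,0,0,0,0,0,1]}}

```text
time: 3.23
tool_pos: [579.5, -124.2, 155.9]
tcp_rot: [-3.137, -0.0, 1.411]
contact_force: [-0.8, 0.8, -0.1]
grip_width: 0.7
```

```bash
python3 - <<'E'
from h import *
st();plan([580,-125,136],[3.1416,0,1.414],3)
a=capture('scene');b=capture('top')
cv2.imwrite('pics/p1.png',np.hstack([cv2.resize(a[150:350,150:400],None,fx=1.6,fy=1.6),cv2.resize(b[150:350,250:500],None,fx=1.6,fy=1.6)])[:,:,::-1])
E
```

```text
3.23 [ 579.5 -124.2  155.9] [-3.137 -0.     1.411] F [-0.8  0.8 -0.1] q [-0.34  0.53  1.43 -0.    1.19 -0.18] 0.7
d [  0.5  -0.8 -19.9] rv deg [-0.3 -0.  -0.2]
[-0.01, 0.01, 0.33, -0.02, -0.0, -0.01, 1.0]
[-0.01, 0.01, 0.33, -0.02, -0.0, -0.01, 1.0]
[-0.01, 0.01, 0.33, -0.02, -0.0, -0.01, 1.0]
```

View pics/p1.png

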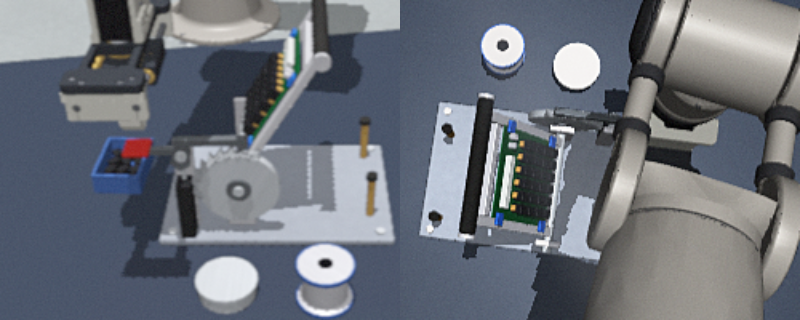

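```bash
python3 - <<'E'
from h import *
print(proj('scene',[579.5,-124.2,155.9]),proj('scene',[580,-125,134]))
a=capture('scene')
cv2.imwrite('pics/p2.png',cv2.resize(a[130:290,130:330],None,fx=4,fy=3.7,interpolation=cv2.INTER_CUBIC)[:,:,::-1])
E
```

```text
[233.65083635 229.73252152] [234.85999498 240.60162017]
```

View pics/p2.png

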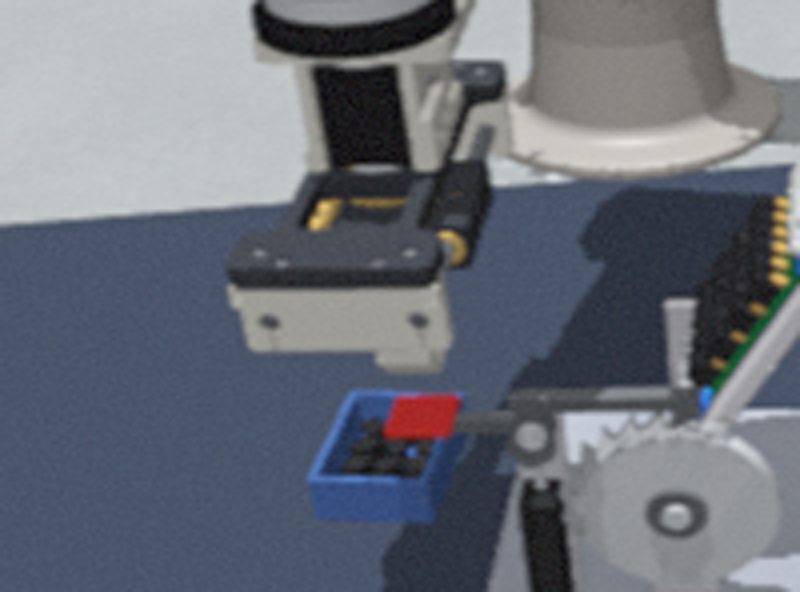

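```bash
python3 - <<'E'
from h import *
o=get_obs();M=R.from_euler('xyz',o['tcp_rot']).as_matrix();p=np.array(o['tool_pos'])
for q in([-37,95,-66],[37,95,-66],[-37,-95,-66],[37,-95,-66],[-10,19,0],[10,19,0],[0,0,0]):
    u=proj('scene',p+M@np.array(q)); print(q,((u-130)*[4,3.7]).round(), )
E
```

```text
[-37, 95, -66] [240. 361.]
[37, 95, -66] [444. 359.]
[-37, -95, -66] [348. 142.]
[37, -95, -66] [515. 140.]
[-10, 19, 0] [381. 390.]
[10, 19, 0] [429. 390.]
[0, 0, 0] [413. 366.]
```

The block at left is the gripper body, and its projection matches. The tip at about (415,368) sits straight above the pad at (422,415). Next I press.

Call:
{"fn": "step_arm", "kwargs": {"moves": [0,0,0.4,0,0,0,1,0,0,0.4,0,0,0,1,0,0,0.25,0,0,0,1,0,0,0.2,0,0,0,1]}}

```text
time: 3.72
tool_pos: [580.8, -125.7, 133.0]
tcp_rot: [3.139, 0.002, 1.41]
contact_force: [-1.0, -3.1, 5.9]
grip_width: 0.3
```

Call:
{"fn": "step_arm", "kwargs": {"moves": [0,0,0.2,0,0,0,1,0,0,0.2,0,0,0,1]}}

```text
time: 3.88
tool_pos: [580.8, -126.3, 124.4]
tcp_rot: [3.138, 0.002, 1.41]
contact_force: [0.5, 0.4, -0.5]
grip_width: 0.1
```

Call:
{"fn": "step_arm", "kwargs": {"moves": [0,0,0.2,0,0,0,1]}}

```text
time: 3.97
tool_pos: [580.8, -126.4, 120.0]
tcp_rot: [3.138, 0.002, 1.41]
contact_force: [-2.3, 0.8, 14.1]
grip_width: 0.4
```

The force rose to 6 N, dropped to 0 as the pawl snapped over, and rose again at the hard stop. I retract and check.

Call:
{"fn": "step_arm", "kwargs": {"moves": [0,0,-0.5,0,0,0,1,0,0,-0.7,0,0,0,1,0,0,-0.8,0,0,0,1,0,0,-1,0,0,0,1,0,0,-1,0,0,0,1]}}

```text
time: 4.38
tool_pos: [577.8, -124.4, 198.4]
tcp_rot: [-3.133, -0.001, 1.41]
contact_force: [-1.3, 0.4, 0.1]
grip_width: 0.4
```

```bash
python3 - <<'E'
from h import *
st()
a=capture('scene')
cv2.imwrite('pics/p3.png',cv2.resize(a[130:290,130:330],None,fx=4,fy=3.7,interpolation=cv2.INTER_CUBIC)[:,:,::-1])
i=a.astype(int); m=(i[:,:,0]>110)&(i[:,:,0]>2*i[:,:,1])&(i[:,:,0]>2*i[:,:,2]); m[:, :200]=0;m[:,260:]=0;m[:200]=0
q=np.argwhere(m)[:,::-1];print(len(q),q.mean(0),'before 235.05,242.45')
E
```

```text
4.38 [ 577.8 -124.4  198.4] [-3.133e+00 -1.000e-03  1.410e+00] F [-1.3  0.4  0.1] q [-0.34  0.49  1.37 -0.    1.29 -0.18] 0.4
168 [235.89880952 250.01785714] before 235.05,242.45
```

View pics/p3.png

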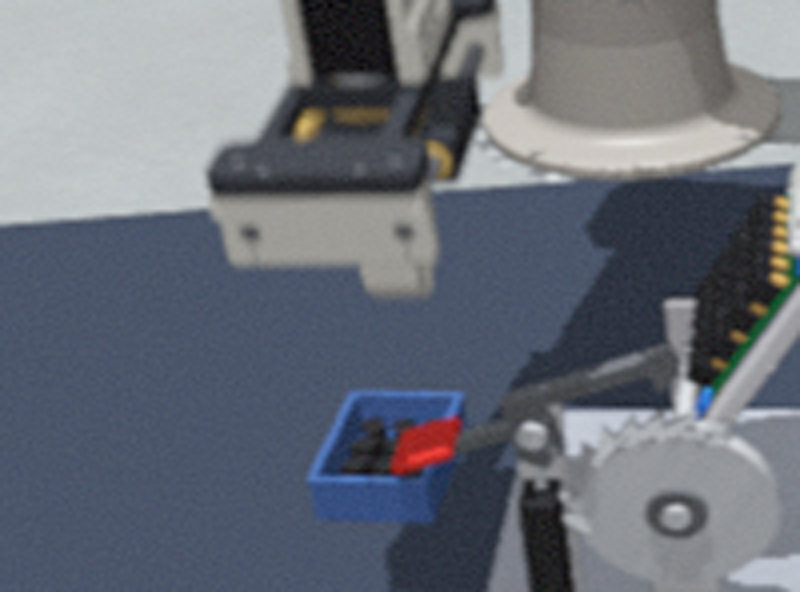

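The pawl is thrown clear: the pad is down at (430,447), the arm is lifted off the wheel, and it stays there untouched. Next is the approach to the bar.

```bash
cat >> h.py <<'E'
YAW=np.radians(81.0)
EX=np.array([np.cos(YAW),np.sin(YAW),0]); EY=np.array([-EX[1],EX[0],0])
def tilt(a):
    a=np.radians(a); z=np.sin(a)*EX+[0,0,-np.cos(a)]; x=np.cos(a)*EX+[0,0,np.sin(a)]
    return R.from_matrix(np.stack([x,np.cross(z,x),z],1)).as_euler('xyz'),z
E
python3 -c "
from h import *
e,n=tilt(25);print(e,n)
plan([518,45,310],e,16)"
```

```text
[ 3.14159265 -0.43633231  1.41371669] [ 0.06611206  0.41741513 -0.90630779]
d [-61.7 170.  106.9] rv deg [-0.  25.  -0.2]
[0.49, -0.28, -0.33, -0.0, 0.39, -0.0, 1.0]
[0.5, -0.28, -0.32, -0.0, 0.39, -0.0, 1.0]
[0.51, -0.28, -0.31, -0.0, 0.39, -0.0, 1.0]
[0.52, -0.28, -0.29, -0.0, 0.39, -0.0, 1.0]
[0.53, -0.28, -0.28, -0.0, 0.39, -0.0, 1.0]
[0.53, -0.28, -0.26, -0.0, 0.39, -0.0, 1.0]
[0.54, -0.28, -0.25, -0.0, 0.39, -0.0, 1.0]
[0.55, -0.27, -0.23, -0.0, 0.39, -0.0, 1.0]
[0.55, -0.27, -0.22, -0.0, 0.39, -0.0, 1.0]
[0.56, -0.27, -0.2, -0.0, 0.39, -0.0, 1.0]
[0.57, -0.27, -0.19, -0.0, 0.39, -0.0, 1.0]
[0.57, -0.27, -0.17, -0.0, 0.39, -0.0, 1.0]
[0.58, -0.27, -0.16, -0.0, 0.39, -0.0, 1.0]
[0.58, -0.27, -0.14, -0.0, 0.39, -0.0, 1.0]
[0.58, -0.27, -0.13, -0.0, 0.39, -0.0, 1.0]
[0.59, -0.27, -0.11, -0.0, 0.39, -0.0, 1.0]
```

Call:
{"fn": "step_arm", "kwargs": {"moves": [0,0,-1,0,0,0,1,0,0,-1,0,0,0,1,0.1,0,-1,0,0,0,1,0.3,-0.2,-0.9,0,0.3,0,1,0.5,-0.3,-0.6,0,0.4,0,1,0.6,-0.3,-0.2,0,0.5,0,1,0.6,-0.3,0,0,0.5,0,1,0.6,-0.3,0,0,0.5,0,1]}}

```text
time: 5.1
tool_pos: [560.8, -65.2, 310.4]
tcp_rot: [3.136, -0.159, 1.413]
contact_force: [-0.1, -0.7, -0.8]
grip_width: 0.8
```

```bash
python3 -c "
from h import *
e,n=tilt(25);st()
plan([518,45,310],e,8)"
```

```text
5.1 [560.8 -65.2 310.4] [ 3.136 -0.159  1.413] F [-0.1 -0.7 -0.8] q [-0.34  0.37  1.27  0.16  1.53 -0.19] 0.8
d [-42.8 110.2  -0.4] rv deg [ 0.3 15.9 -0. ]
[0.63, -0.37, 0.1, 0.01, 0.5, -0.0, 1.0]
[0.63, -0.37, 0.12, 0.01, 0.5, -0.0, 1.0]
[0.62, -0.37, 0.15, 0.01, 0.5, -0.0, 1.0]
[0.62, -0.37, 0.17, 0.01, 0.5, -0.0, 1.0]
[0.61, -0.37, 0.19, 0.01, 0.5, -0.0, 1.0]
[0.6, -0.37, 0.21, 0.01, 0.5, -0.0, 1.0]
[0.59, -0.37, 0.23, 0.01, 0.5, -0.0, 1.0]
[0.59, -0.37, 0.25, 0.01, 0.5, -0.0, 1.0]
```

Call:
{"fn": "step_arm", "kwargs": {"moves": [0.6,-0.35,0.1,0,0.5,0,1,0.6,-0.35,0.1,0,0.5,0,1,0.6,-0.35,0.15,0,0.5,0,1,0.6,-0.35,0.15,0,0.5,0,1,0.6,-0.35,0.2,0,0.5,0,1,0.6,-0.35,0.2,0,0.5,0,1,0.6,-0.35,0.2,0,0.5,0,1,0.6,-0.35,0.2,0,0.5,0,1]}}

```text
time: 5.77
tool_pos: [518.9, 48.2, 316.7]
tcp_rot: [3.129, -0.452, 1.419]
contact_force: [-0.7, -0.2, -0.0]
grip_width: 0.6
```

```bash
python3 - <<'E'
from h import *
e,n=tilt(25);st()
plan(np.array([524,83,228])-24*n,e,5)
a=capture('scene');b=capture('wrist')
cv2.imwrite('pics/p4.png',cv2.resize(a[60:300,200:440],None,fx=2.4,fy=2.4)[:,:,::-1]);cv2.imwrite('pics/w4.png',b[:,:,::-1])
E
```

```text
5.77 [518.9  48.2 316.7] [ 3.129 -0.452  1.419] F [-0.7 -0.2 -0. ] q [-0.33  0.26  1.48  0.45  1.48 -0.23] 0.6
d [  3.5  24.8 -67. ] rv deg [ 0.6 -0.9  0.2]
[-0.07, -0.01, 0.71, 0.03, -0.05, 0.01, 1.0]
[-0.07, -0.01, 0.71, 0.03, -0.05, 0.01, 1.0]
[-0.06, -0.01, 0.71, 0.03, -0.05, 0.01, 1.0]
[-0.06, -0.01, 0.71, 0.03, -0.05, 0.01, 1.0]
[-0.06, -0.01, 0.71, 0.03, -0.05, 0.01, 1.0]
```

View pics/p4.png

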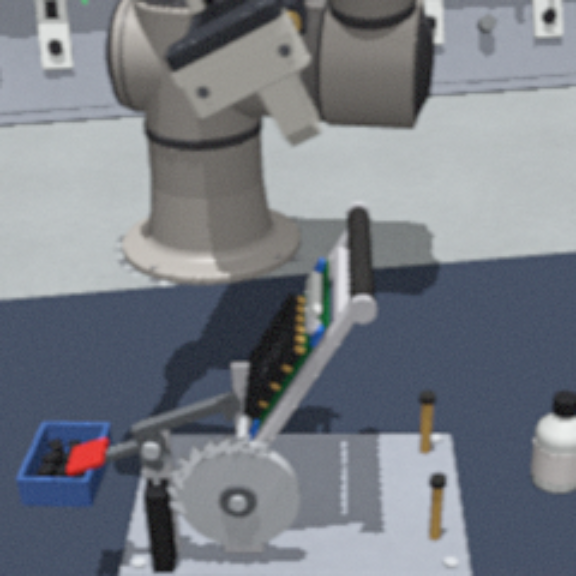

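View pics/w4.png

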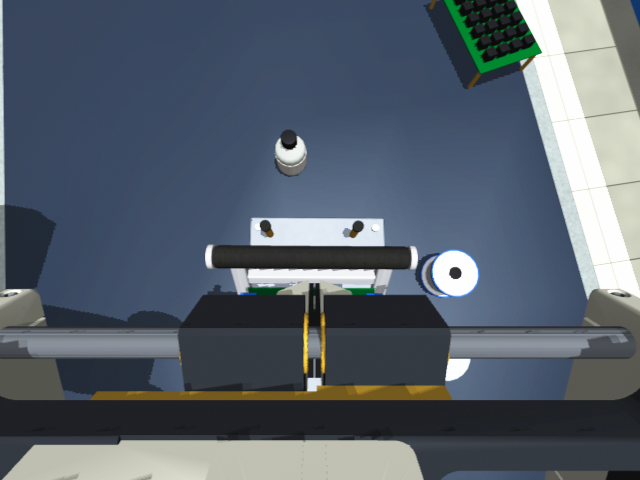

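The wrist view shows the bar centred ahead of the fingers: centre (312,257), ends (208) and (415). I check that ray against the estimate.

```bash
python3 - <<'E'
from h import *
o=get_obs();M=R.from_euler('xyz',o['tcp_rot']).as_matrix();p=np.array(o['tool_pos'])
c=get_calibration('wrist');T=np.array(c['mount']);K=np.array(c['mtx'])
e=p+M@T[:3,3]
for px in((312,257),(210,257),(414,258)):
    d=M@T[:3,:3]@np.linalg.solve(K,[*px,1]); d/=np.linalg.norm(d)
    Q=e+d*((228-e[2])/d[2]); print(px,Q)
    # intersect with hinge circle, hinge x in world: holder o
for O in([521.6,31.1,0],[519,32,0]):
    O=np.array(O);d=M@T[:3,:3]@np.linalg.solve(K,[312,257,1])
    h=O-40*EX+[0,0,75]
    t=np.linspace(150,500,4000)[:,None]; X=e+t*d/np.linalg.norm(d)-h; u=X@EX; w=X[:,2]
    i=np.argmin(abs(np.hypot(u,w)-175)); print('theta',np.arctan2(w[i],u[i]),X[i]+h)
E
```

```text
(312, 257) [522.66301559  78.99706415 228.        ]
(210, 257) [446.10591172  91.0964815  228.        ]
(414, 258) [599.53915531  66.06840744 228.        ]
theta 1.0460144168745442 [522.70077737  79.18562187 226.4275994 ]
theta 1.0496036468615704 [522.69243207  79.14395087 226.77509783]
```

Call:
{"fn": "step_arm", "kwargs": {"moves": [-0.1,0,0.75,0,-0.05,0,1,-0.1,0,0.75,0.05,-0.05,0,1,-0.1,0,0.75,0.05,-0.05,0,1,-0.1,0,0.75,0,0,0,1,0,0,0.5,0,0,0,1,0,0,0,0,0,0,1]}}

```text
time: 6.37
tool_pos: [525.3, 67.7, 249.6]
tcp_rot: [3.129, -0.43, 1.423]
contact_force: [-0.8, 0.8, -0.3]
grip_width: 0.8
```

```bash
python3 - <<'E'
from h import *
e,n=tilt(25);st()
plan(np.array([523.5,80.5,227.5])-9*n,e,3)
a=capture('scene')
cv2.imwrite('pics/p5.png',cv2.resize(a[60:300,200:440],None,fx=2.4,fy=2.4)[:,:,::-1])
E
```

```text
6.37 [525.3  67.7 249.6] [ 3.129 -0.43   1.423] F [-0.8  0.8 -0.3] q [-0.28  0.31  1.59  0.44  1.31 -0.26] 0.8
d [ -2.4   9.  -13.9] rv deg [0.5 0.3 0.5]
[0.03, -0.07, 0.27, 0.04, 0.03, 0.04, 1.0]
[0.03, -0.07, 0.27, 0.04, 0.03, 0.04, 1.0]
[0.03, -0.06, 0.27, 0.04, 0.03, 0.04, 1.0]
```

View pics/p5.png

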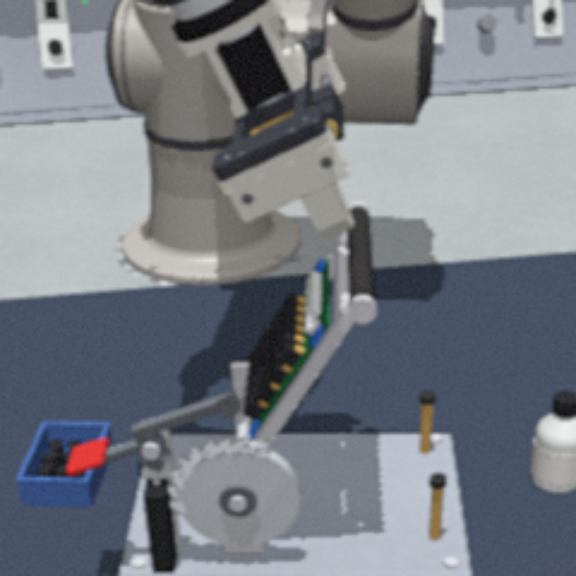

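Call:
{"fn": "step_arm", "kwargs": {"moves": [0.05,-0.05,0.25,0.05,0.05,0.05,1,0.05,-0.05,0.25,0.05,0.05,0.05,1,0.05,-0.05,0.2,0,0,0,1,0,0,0.1,0,0,0,1]}}

```text
time: 6.75
tool_pos: [526.0, 76.2, 238.6]
tcp_rot: [3.133, -0.436, 1.416]
contact_force: [0.0, -0.5, 0.3]
grip_width: 0.1
```

```bash
cat >> h.py <<'E'
def arc():
    o=get_obs();M=R.from_euler('xyz',o['tcp_rot']).as_matrix();p=np.array(o['tool_pos'])
    h=np.array([520.5,31.5,0])-40*EX+[0,0,75]
    v=p+9*M[:,2]-h; u,w,y=v@EX,v[2],v@EY
    F=M.T@o['contact_force']
    print('th(if contact)',round(np.arctan2(w,u),3),'rad',round(np.hypot(u,w),1),'y',round(y,1),'Ftool',F.round(1),'tcp z',p[2].round(1))
E
python3 -c "
from h import *
st();arc()"
```

```text
6.75 [526.   76.2 238.6] [ 3.133 -0.436  1.416] F [ 0.  -0.5  0.3] q [-0.26  0.32  1.61  0.45  1.29 -0.25] 0.1
th(if contact) 1.052 rad 179.0 y 1.5 Ftool [-0.3  0.1 -0.5] tcp z 238.6
```

Call:
{"fn": "step_arm", "kwargs": {"moves": [0,0,0.15,0,0,0,1,0.05,0,0.2,0,0,0,1,0.1,0,0.2,0,0,0,1]}}

```text
time: 7.0
tool_pos: [527.7, 83.7, 230.7]
tcp_rot: [3.131, -0.437, 1.417]
contact_force: [-3.1, 1.0, 6.8]
grip_width: 0.1
```

```bash
python3 -c "
from h import *
st();arc()"
```

```text
7.0 [527.7  83.7 230.7] [ 3.131 -0.437  1.417] F [-3.1  1.   6.8] q [-0.25  0.33  1.62  0.46  1.26 -0.25] 0.1
th(if contact) 0.991 rad 176.3 y 1.0 Ftool [ 3.3 -3.2 -6. ] tcp z 230.7
```

Call:
{"fn": "step_arm", "kwargs": {"moves": [0.13,0,0.22,0,0,0,1,0.13,0,0.22,0,0,0,1,0.12,0,0.22,0,0,0,1,0.12,0,0.23,0,0,0,1,0.11,0,0.23,0,0,0,1,0.1,0,0.23,0,0,0,1]}}

```text
time: 7.5
tool_pos: [531.9, 109.6, 212.2]
tcp_rot: [3.128, -0.436, 1.418]
contact_force: [-1.9, -1.1, 4.3]
grip_width: 0.6
```

```bash
python3 -c "
from h import *
st();arc()"
```

```text
7.5 [531.9 109.6 212.2] [ 3.128 -0.436  1.418] F [-1.9 -1.1  4.3] q [-0.2   0.35  1.64  0.47  1.2  -0.23] 0.6
th(if contact) 0.811 rad 178.1 y 0.9 Ftool [ 0.6 -1.7 -4.5] tcp z 212.2
```

Call:
{"fn": "step_arm", "kwargs": {"moves": [0.07,0,0.24,0.05,-0.15,0.03,1,0.07,0,0.24,0.05,-0.15,0.03,1,0.06,0,0.24,0.05,-0.15,0,1,0.06,0,0.24,0.05,-0.15,0,1,0.05,0,0.24,0,-0.15,0,1,0.05,0,0.24,0,-0.15,0,1]}}

```text
time: 8.0
tool_pos: [535.7, 132.5, 188.2]
tcp_rot: [-3.139, -0.376, 1.413]
contact_force: [-0.9, 1.1, 4.4]
grip_width: 0.2
```

```bash
python3 - <<'E'
from h import *
st();arc()
a=capture('scene')
cv2.imwrite('pics/p6.png',cv2.resize(a[60:300,200:440],None,fx=2.4,fy=2.4)[:,:,::-1])
E
```

```text
8.0 [535.7 132.5 188.2] [-3.139 -0.376  1.413] F [-0.9  1.1  4.4] q [-0.11  0.39  1.63  0.42  1.14 -0.14] 0.2
th(if contact) 0.624 rad 179.3 y 0.9 Ftool [ 2.5 -1.1 -3.7] tcp z 188.2
```

View pics/p6.png

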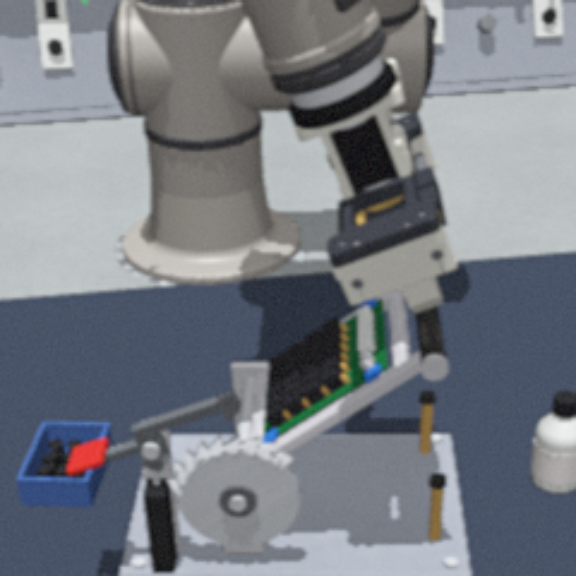

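The tip is on the bar and the frame is coming down (θ ≈ 0.62). The pawl is still clear, and the body is well clear of the board.

Call:
{"fn": "step_arm", "kwargs": {"moves": [0.02,0,0.24,0,-0.2,0,1,0.02,0,0.24,0,-0.2,0,1,0.02,0,0.24,0,-0.2,0,1,0.01,0,0.24,0,-0.2,0,1,0.01,0,0.24,0,-0.2,0,1,0,0,0.24,0,-0.2,0,1]}}

```text
time: 8.55
tool_pos: [538.9, 145.7, 159.7]
tcp_rot: [3.141, -0.286, 1.414]
contact_force: [-0.8, 1.2, 3.9]
grip_width: 0.7
```

```bash
python3 -c "
from h import *
st();arc()"
```

```text
8.55 [538.9 145.7 159.7] [ 3.141 -0.286  1.414] F [-0.8  1.2  3.9] q [-0.04  0.43  1.63  0.33  1.07 -0.04] 0.7
th(if contact) 0.448 rad 175.6 y -0.3 Ftool [ 2.1 -1.  -3.4] tcp z 159.7
```

Call:
{"fn": "step_arm", "kwargs": {"moves": [0.04,0,0.24,0,-0.2,0,1,0.04,0,0.24,0,-0.2,0,1,0.03,0,0.24,0,-0.2,0,1,0.03,0,0.24,0,-0.2,0,1,0.02,0,0.22,0,-0.2,0,1,0.01,0,0.2,0,-0.2,0,1]}}

```text
time: 9.05
tool_pos: [540.8, 157.0, 130.6]
tcp_rot: [3.14, -0.193, 1.414]
contact_force: [-0.0, 2.3, 3.4]
grip_width: 0.2
```

```bash
python3 -c "
from h import *
st();arc()"
```

```text
9.05 [540.8 157.  130.6] [ 3.14  -0.193  1.414] F [-0.   2.3  3.4] q [0.04 0.47 1.63 0.22 1.02 0.08] 0.2
th(if contact) 0.27 rad 175.2 y -0.5 Ftool [ 2.9 -0.4 -2.9] tcp z 130.6
```

Call:
{"fn": "step_arm", "kwargs": {"moves": [0.01,0,0.2,0,-0.15,0,1,0.01,0,0.2,0,-0.15,0,1,0.01,0,0.18,0,-0.15,0,1,0.01,0,0.18,0,-0.15,0,1,0,0,0.16,0,-0.1,0,1,0,0,0.15,0,-0.1,0,1,0,0,0.14,0,-0.1,0,1]}}

```text
time: 9.63
tool_pos: [541.8, 162.1, 103.5]
tcp_rot: [3.14, -0.122, 1.415]
contact_force: [0.3, 1.5, 3.0]
grip_width: 0.5
```

```bash
python3 -c "
from h import *
st();arc()"
```

```text
9.63 [541.8 162.1 103.5] [ 3.14  -0.122  1.415] F [0.3 1.5 3. ] q [0.09 0.52 1.62 0.14 0.97 0.17] 0.5
th(if contact) 0.113 rad 174.6 y -0.6 Ftool [ 1.9  0.1 -2.8] tcp z 103.5
```

Call:
{"fn": "step_arm", "kwargs": {"moves": [0,0,0.12,0,-0.1,0,1,0,0,0.12,0,-0.1,0,1,0,0,0.1,0,-0.1,0,1,0,0,0.1,0,-0.1,0,1,0,0,0.08,0,-0.1,0,1,0,0,0.08,0,0,0,1]}}

```text
time: 10.13
tool_pos: [541.9, 163.2, 89.9]
tcp_rot: [3.141, -0.082, 1.415]
contact_force: [0.6, 2.1, 3.5]
grip_width: 0.7
```

```bash
python3 -c "
from h import *
st();arc()"
```

```text
10.13 [541.9 163.2  89.9] [ 3.141 -0.082  1.415] F [0.6 2.1 3.5] q [0.11 0.54 1.62 0.1  0.96 0.21] 0.7
th(if contact) 0.034 rad 174.2 y -0.6 Ftool [ 2.5  0.3 -3.3] tcp z 89.9
```

Call:
{"fn": "step_arm", "kwargs": {"moves": [0,0,0.07,0,0,0,1,0,0,0.07,0,0,0,1,0,0,0.07,0,0,0,1]}}

```text
time: 10.38
tool_pos: [542.0, 163.5, 85.2]
tcp_rot: [3.141, -0.082, 1.415]
contact_force: [-0.3, 1.5, 2.3]
grip_width: 0.6
```

Call:
{"fn": "step_arm", "kwargs": {"moves": [0,0,0.07,0,0,0,1,0,0,0.07,0,0,0,1]}}

```text
time: 10.55
tool_pos: [542.2, 163.6, 83.3]
tcp_rot: [3.14, -0.082, 1.415]
contact_force: [-6.5, -2.0, 21.6]
grip_width: 0.7
```

At z ≈ 83.3, the expected flat height, the force rises to 22 N, so the frame is on its hard stop. I hold one row, then back off.

Call:
{"fn": "step_arm", "kwargs": {"moves": [0,0,0.04,0,0,0,1,0,0,0,0,0,0,1,0,0,-0.1,0,0,0,1,0,0,-0.3,0,0,0,1,0,0,-0.6,0,0,0,1,0,0,-1,0,0,0,1,0,0,-1,0,0,0,1,0,0,-1,0,0,0,1]}}

```text
time: 11.22
tool_pos: [536.5, 154.9, 161.1]
tcp_rot: [-3.129, -0.076, 1.414]
contact_force: [0.6, 0.2, -0.4]
grip_width: 0.5
```

Call:
{"fn": "step_arm", "kwargs": {"moves": [0,0,-1,0,0,0,1,-0.5,0,-1,0,0,0,1,-0.5,0,-0.8,0,0,0,1,0,0,0,0,0,0,1]}}

```text
time: 11.55
tool_pos: [534.0, 129.4, 221.9]
tcp_rot: [-3.133, -0.076, 1.414]
contact_force: [-0.2, -0.5, -0.1]
grip_width: 0.4
```

```bash
python3 - <<'E'
from h import *
st()
a=capture('scene');b=capture('top')
cv2.imwrite('pics/p7.png',cv2.resize(a[130:350,200:440],None,fx=2.7,fy=2.7,interpolation=cv2.INTER_CUBIC)[:,:,::-1])
cv2.imwrite('pics/t7.png',b[:,:,::-1])
O=np.array([520.5,31.5,0])
for th in(0,.05):print([proj('scene',O+EX*(-40+175*np.cos(th))+EY*y+[0,0,75+175*np.sin(th)])-[200,130] for y in(-75,75)])
E
```

```text
11.55 [534.  129.4 221.9] [-3.133 -0.076  1.414] F [-0.2 -0.5 -0.1] q [0.05 0.38 1.48 0.08 1.27 0.19] 0.4
[array([196.65224801, 133.93776216]), array([188.86267034,  88.83731894])]
[array([196.84538689, 130.01741379]), array([188.99079139,  85.1838671 ])]
```

View pics/p7.png

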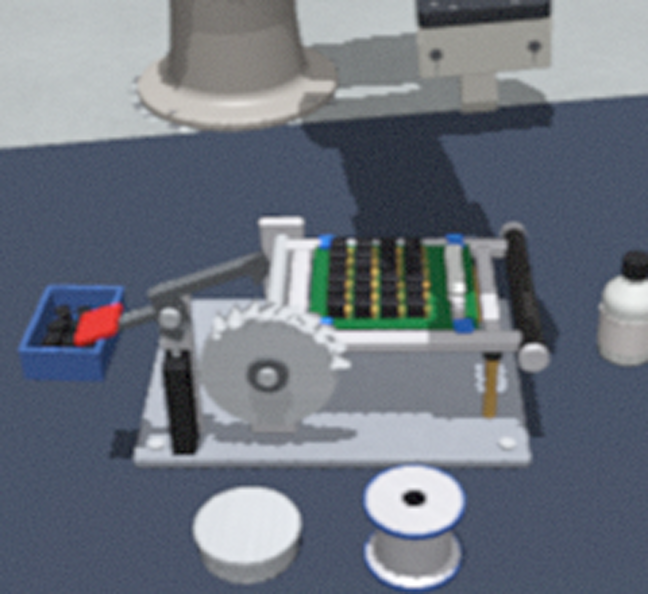

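View pics/t7.png

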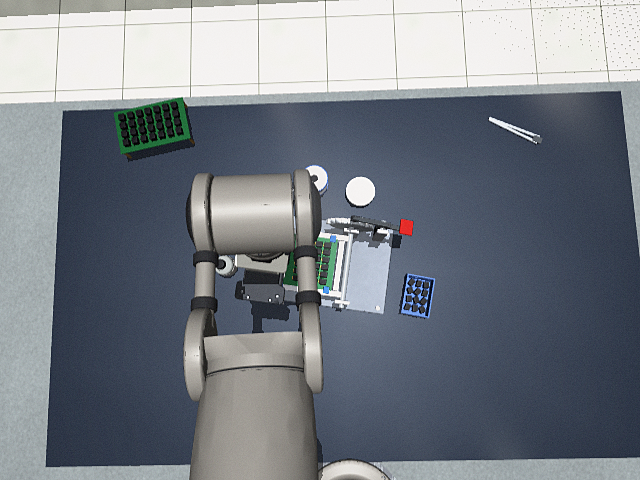

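In the scene view the frame lies flat: bar end cap at (533,355), rail sitting on the rest top at (490,355). The pawl is still clear, and the spool, tin, bottle and tray are in place. The cap is about 2.4 px from its predicted flat position. It was 2–3.7 px off in the same direction before the move, so that is calibration bias. I hand in.

```bash
python3 -c "
from h import *
st();print(close_job())"
```

```text
11.65 [532.9 130.5 218.9] [-3.129 -0.076  1.414] F [-0.5 -0.5 -0. ] q [0.06 0.38 1.49 0.08 1.27 0.19] 0.5
the job is handed in; nothing more can be done
None
```

The job is handed in at 11.65 s: the pawl is thrown clear and the frame lies flat on its rests. No verdict was reported.

- **Pawl:** I pressed the red pad with the closed fingertips. The force rose to about 6 N, fell to 0 as the pawl snapped over, and reached 14 N at its hard stop. The pictures after I backed off show the pawl staying clear of the wheel.
- **Frame:** I pushed the bar down its arc from about 1.03 rad with 3 to 8 N, slowing to about 1 mm per row at the end. It stopped at a fingertip height of 83.3 mm, against about 84 mm expected for flat, with the force rising to 22 N. I then backed off to about 135 mm above the bar, with no contact force.
- **Surroundings:** The spool, tin, bottle and tray look unmoved in the last pictures, judged by eye; the arm partly hid the spool and bottle from above. The push stayed on the bar, and the pictures show the gripper well clear of the circuit board.
- **Disagreement:** In the scene camera the bar's end caps sat 2 to 3 px above their predicted flat position. They were off by 2 to 4 px the same way before the move, so I put that down to calibration. The height and force readings both say flat.

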